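# Change the two batteries of a probe preamplifier

### The arm

A 7-joint arm with a two-finger parallel gripper is mounted at the origin on a cart in front of the work surface, level with it; the furniture and walls round the work are solid. World frame = base frame: x ahead of the robot, y to its left, z up, the work surface at z = 0. Lengths are in mm, angles in rad, forces in N, time in s.
With the tool pointing down it reaches from about 400 to 875 mm from the base axis. Payload 19.3 kg.
Tool frame: the origin (TCP) lies at the very end of the fingers, on their centre line; the grasp point (between the pads) lies 19 mm behind it (grip_point_offset is the z of the grasp point in the tool frame, in mm); z points along the fingers, y is the line along which they close (so a half turn about z gives the same grasp; the last joint's range is limited). The gripper opens to 85 mm and grips with 20 to 120 N. Pads are 22 mm wide; open, the fingers measure 114 mm over their backs; the gripper's body (76 mm by 85 mm) begins 54 mm behind the grasp point. The pads swing forward as they close: fully open they stand 13 mm farther back than shut.
Start: joints at [-1.203, 0.521, -0.036, 1.599, 0.021, 1.021, -0.113], TCP at [264.984, 566.037, 231.291] pointing down, gripper open.
Joint ranges: [-2.91, 2.91], [-0.3, 2.13], [-1.5, 1.42], [0.17, 2.43], [-1.26, 4.41], [0.16, 1.93], [-2.52, 2.52]. Speed limits (rad/s): [1.89, 1.89, 2.39, 2.39, 3.01, 3.01, 3.01].

### API

Orientations are given as a 3x3 rotation matrix whose columns are the frame's x, y, z axes.
In Python, from workcell import movep, movel, goto_joints, open_gripper, clamp, wait, inverse_kinematics, read_state, camera, PlanningError, finish_job, grip_point_offset gives the robot as it stands. Calls block until the motion is done:
- movep(position, orientation): joint-space move of the TCP to a pose.
- movel(position, frame=None, max_speed=150, guard=None): straight line of the TCP; frame=None keeps the orientation; max_speed is the mean speed in mm/s. With guard (N) it stops when the force on the tool has changed by that much, and returns True; else False.
- goto_joints(angles): joint-space move.
- open_gripper() and clamp(): open the fingers fully, or close them until they stop; the grip force is fixed at half the most.
- wait(seconds).
- inverse_kinematics(position, orientation): joint angles nearest the present ones, or None.
- read_state(): the state.
- camera(name): name is "scene" or "top"; returns a dict with "image" (400x640x3 uint8, blue, green, red), "range_z" (400x640 float32, mm along the optical axis (not along the pixel's ray), 0 where there is no reading), "fx", "fy", "cx", "cy" (pixels), "cam_to_world" (4x4, takes a point from camera to world coordinates). Camera axes: x right, y up, looking along -z (the intrinsics and any distortion apply to the point x, -y, -z); pixel columns grow to the right and rows downward; lengths in mm; the calibration is good to about 2 mm. A picture is of the moment at which its call begins.
A pose or a line that the arm cannot do raises PlanningError and nothing moves.
- finish_job(): hands the job in; it is judged then, once.
The state is a dict: "time": time; "qpos": joint angles; "qvel": joint speeds; "joint_efforts": joint torques, N m; "eef_pos": TCP position; "tool_rot": TCP orientation; "ft_force": force on the tool from outside, world axes, zero at the start; "torque": the same for the moment, N m; "finger_gap": finger opening in mm; "gripper_force": force on a finger pad.
Only numpy, scipy, OpenCV 4.12 (cv2) and the standard library are available. Lean on these libraries where they do the work, as an engineer would, in place of code of your own. Each camera call takes 0.05 s, during which the arm holds its last target. There are 200 camera calls.

### The job

The two block batteries in the preamplifier (the box with the swinging contact arm) are spent, and the two in the low charger insert are freshly charged: swing the arm clear and make the pairs change places, parking a battery upright on a free bit of bench on the way; either way round and either pocket of the pair will do. When all four stand fully down in their pockets, swing the arm back home over the fresh ones. Leave the screw jar and the roll of tape where they are.

Things in the scene. Friction and masses are not known exactly. Their poses are not given: they have to be found in the camera images.
- preamp: the preamplifier, fixed: grey metal box 96 (x) x 190 (y) x 34 mm high; origin at the centre of its underside. Two battery wells at x = 0, y = +6 and +48 mm: 22 x 30 mm (30 along y), mouth bevelled 4 mm, floor at z = 14 mm, where a seated battery's origin lies. Arm's pivot post at x = 0, y = -44 mm, 63 mm tall. Coax sockets stick out 11 mm front and rear at y = -66 mm
- insert: the charger insert, fixed (tall instruments stand behind it and the box, from about x = 0.62 m on): grey plastic block 60 (x) x 112 (y; 138 over its lips) x 28 mm high; origin at the centre of its underside. Two pockets at x = 0, y = -21 and +21 mm: 22 x 30 mm (30 along y), mouth bevelled 4 mm, floor at z = 8 mm, where a seated battery's origin lies
- spent_1: 9 V block battery, upright, 18 (x) x 26 (y) mm, 48 mm tall (solid to 46, terminals on top), 45 g; origin at the centre of its underside. Either way round will do. The four look alike: told apart by where they start. Spent: starts in the preamplifier well at y = +6 mm
- spent_2: 9 V block battery, upright, 18 (x) x 26 (y) mm, 48 mm tall (solid to 46, terminals on top), 45 g; origin at the centre of its underside. Either way round will do. The four look alike: told apart by where they start. Spent: starts in the preamplifier well at y = +48 mm
- fresh_1: 9 V block battery, upright, 18 (x) x 26 (y) mm, 48 mm tall (solid to 46, terminals on top), 45 g; origin at the centre of its underside. Either way round will do. The four look alike: told apart by where they start. Fresh: starts in the insert pocket at y = -21 mm
- fresh_2: 9 V block battery, upright, 18 (x) x 26 (y) mm, 48 mm tall (solid to 46, terminals on top), 45 g; origin at the centre of its underside. Either way round will do. The four look alike: told apart by where they start. Fresh: starts in the insert pocket at y = +21 mm
- contact_arm (a joint): angle of the steel contact arm about its upright post. 0: home, along the box's +y, 2 mm above both batteries, which it locks in. Grows counter-clockwise from above, free end swinging to the box's -x; stop at 1.7; wells clear from 1.4. Arm 10 mm wide, underside 64 mm and top 71 mm above the bench. Stays where left; under 1 N swings it
- swing_knob (a point): middle of the round black upright knob on top of the contact arm, 71 mm from the pivot axis (over the gap between the wells when home; the arm reaches on to 112 mm); knob 14 mm in diameter, reaching from 71 to 91 mm above the bench (this point at 81 mm)
- screw_jar: bystander: small round jar with a flat screwed lid, 53 mm in diameter, 42 mm high; origin at the centre of its underside
- tape: bystander: roll of black tape lying flat, 66 mm in diameter, 18 mm high; origin at the centre of its underside
Not all that is in view belongs to the job. What is shaped like the fresh_2 but blue is not meant.

How it is judged (in metres and radians):
At the end, for the whole second after the job is handed in: Both fresh batteries stand upright in the preamplifier's wells and both spent ones in the insert's pockets (within 6 mm of the pocket's centre, 3 mm of full depth, tilt under 0.12 rad), all at rest; the contact arm is home over the batteries, within 0.1 rad (x of fresh_1 in the frame of preamp between -0.006 and 0.006 m and z of fresh_1 in the frame of preamp between 0.011 and 0.017 m and angle between each of fresh_1, spent_1, fresh_2, spent_2's own z axis and vertical below 0.12 rad and (y of fresh_1 in the frame of preamp between 0 and 0.012 m or y of fresh_1 in the frame of preamp between 0.042 and 0.054 m) and linear speed of each of fresh_1, spent_1, fresh_2, spent_2 below 0.01 m/s and angular speed of each of fresh_1, spent_1, fresh_2, spent_2 below 0.1 rad/s and x of spent_1 in the frame of insert between -0.006 and 0.006 m and z of spent_1 in the frame of insert between 0.005 and 0.011 m and (y of spent_1 in the frame of insert between -0.027 and -0.015 m or y of spent_1 in the frame of insert between 0.015 and 0.027 m) and x of fresh_2 in the frame of preamp between -0.006 and 0.006 m and z of fresh_2 in the frame of preamp between 0.011 and 0.017 m and (y of fresh_2 in the frame of preamp between 0 and 0.012 m or y of fresh_2 in the frame of preamp between 0.042 and 0.054 m) and x of spent_2 in the frame of insert between -0.006 and 0.006 m and z of spent_2 in the frame of insert between 0.005 and 0.011 m and (y of spent_2 in the frame of insert between -0.027 and -0.015 m or y of spent_2 in the frame of insert between 0.015 and 0.027 m) and value of joint contact_arm below 0.1 rad); the robot touches nothing.
It fails at once if the screw jar was pushed more than 20 mm (distance of screw_jar from where it was at the start of the episode above 0.02 m).
It fails at once if the roll of tape was pushed more than 20 mm (distance of tape from where it was at the start of the episode above 0.02 m).
It also fails if it takes over 136 s, if anything falls off the work surface, if the arm or the gripper's body presses on something with over 40 N, if the wrist force passes 120 N, or if a joint passes its speed limit or range.

## Working session

There is one attempt and no reset: what is moved stays moved. The work goes in short steps, each a Python script; the robot and the scene stay as the last script left them, time stands still between calls to the robot, and variables do not carry over. Pictures are saved under pics/ and viewed, at most 14 in all, crops included, and the job is handed in when it is done.

```bash
mkdir -p pics; ls; python3 - <<'E'
from workcell import *
import cv2,numpy as np
for n in("top","scene"):
    c=camera(n);cv2.imwrite(f"pics/{n}0.png",c["image"]);np.savez(f"{n}0.npz",**c)
    print(n,c["fx"],c["fy"],c["cx"],c["cy"],c["cam_to_world"].round(3).tolist(),[k for k in c])
s=read_state();print(s["time"],s["finger_gap"],s["tool_rot"],grip_point_offset)
E
```

```text
pics
top 509.95822877667143 509.95822877667143 318.7782765465918 197.54970910771507 [[-0.019, 0.986, -0.167, 267.079], [-1.0, -0.021, -0.01, 38.079], [-0.013, 0.166, 0.986, 1262.32], [0.0, 0.0, 0.0, 1.0]] ['image', 'range_z', 'fx', 'fy', 'cx', 'cy', 'cam_to_world']
scene 408.57559626648157 408.57559626648157 320.3587460828256 195.25180235731665 [[-0.785, 0.244, -0.569, -128.131], [-0.619, -0.33, 0.712, 803.866], [-0.015, 0.912, 0.41, 504.187], [0.0, 0.0, 0.0, 1.0]] ['image', 'range_z', 'fx', 'fy', 'cx', 'cy', 'cam_to_world']
0.1 85.26136135028577 [[-9.05684235e-01  4.23952759e-01 -3.52404638e-04]
 [ 4.23952899e-01  9.05683770e-01 -9.20843301e-04]
 [-7.12268972e-05 -9.83396229e-04 -9.99999514e-01]] -18.700000000000003
```

View pics/top0.png

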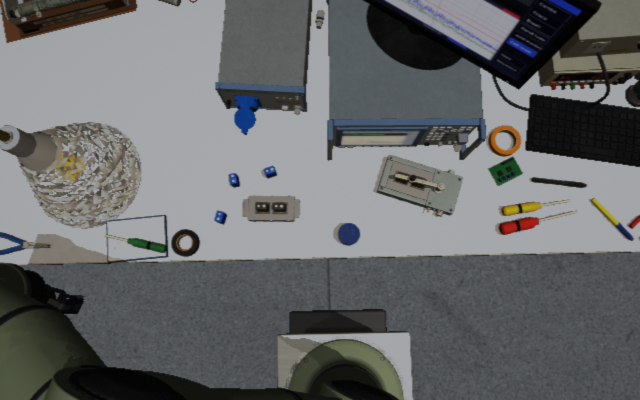

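View pics/scene0.png

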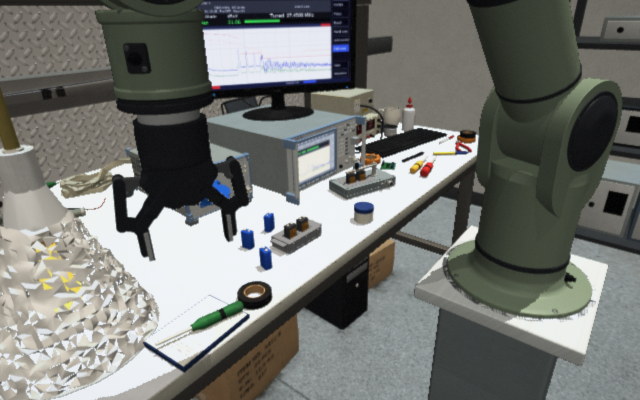

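The top view shows the insert at about (271,208), the preamp at (420,185) and rotated, the jar at (348,234), the tape at (185,242), and three blue decoys near (234,180), (270,171) and (220,216). Next I'll measure the boxes by depth.

```bash
cat > vis.py <<'E'
import numpy as np,cv2
def world(c,z=None):
    """world xyz per pixel: from the depth, or where the pixel's ray meets height z"""
    h,w=c["range_z"].shape;u,v=np.meshgrid(np.arange(w),np.arange(h))
    d=np.stack([(u-c["cx"])/c["fx"],-(v-c["cy"])/c["fy"],-np.ones_like(u,float)],-1)
    R,t=c["cam_to_world"][:3,:3],c["cam_to_world"][:3,3]
    d=d@R.T
    s=c["range_z"] if z is None else (z-t[2])/d[...,2]
    return t+d*s[...,None]
def rect(P,mask):
    p=P[mask][:,:2].astype(np.float32);return len(p),cv2.minAreaRect(p),np.median(P[mask],0).round(1)
E
python3 - <<'E'
from vis import *
c=dict(np.load("top0.npz"));P=world(c);Z=P[...,2]
print("bench z",np.median(Z[180:190,330:360]))
def reg(u0,u1,v0,v1,z0,z1):
    m=np.zeros(Z.shape,bool);m[v0:v1,u0:u1]=1;return m&(Z>z0)&(Z<z1)
for n,a in dict(preamp=(370,470,150,220,28,40),insert=(238,304,190,225,22,33),ins_low=(238,304,190,225,5,33),batt_i=(238,304,190,225,46,62),batt_p=(370,470,150,220,52,66),arm=(370,470,150,220,66,78),knob=(370,470,150,220,84,96),jar=(330,365,218,250,36,48),tape=(165,205,225,260,12,24),b1=(225,243,170,190,30,60),b2=(260,280,163,180,30,60),b3=(212,230,208,226,30,60)).items():
    m=reg(*a)
    if m.sum()>2: print(n,rect(P,m))
im=c["image"]
cv2.imwrite("pics/crop0.png",np.hstack([cv2.resize(im[145:225,365:475],None,fx=4,fy=4,interpolation=cv2.INTER_CUBIC),cv2.resize(im[145:225,235:305],None,fx=4,fy=4,interpolation=cv2.INTER_CUBIC)]))
E
```

```text
bench z -0.028360790404803993
preamp (2612, ((528.9517211914062, -206.15585327148438), (190.7413330078125, 176.27305603027344), 71.19351196289062), array([ 499.7, -201.7,   33.4]))
insert (1005, ((453.3932800292969, 169.89540100097656), (136.69322204589844, 61.56438064575195), 88.26010131835938), array([451.3, 168.2,  27.2]))
ins_low (1140, ((458.959228515625, 172.0244903564453), (164.15821838378906, 82.51615905761719), 87.57038116455078), array([449.5, 168.4,  26.7]))
batt_i (163, ((454.53631591796875, 169.1844482421875), (65.3388900756836, 18.12224006652832), 87.62196350097656), array([453.6, 177.5,  53. ]))
batt_p (87, ((523.3735961914062, -231.161376953125), (71.9901123046875, 184.98599243164062), 21.0837345123291), array([ 515.2, -187. ,   58.1]))
arm (225, ((516.0491333007812, -229.06619262695312), (72.69631958007812, 188.14317321777344), 17.424524307250977), array([ 502.4, -200.1,   71.2]))
knob (33, ((540.2413330078125, -234.75445556640625), (12.296039581298828, 154.50926208496094), 25.99605941772461), array([ 509.6, -171.4,   89.4]))
jar (375, ((384.55340576171875, -19.015178680419922), (50.572547912597656, 50.80978012084961), 87.65325164794922), array([385.1, -18.4,  41.8]))
tape (429, ((374.0126037597656, 390.439697265625), (64.4762954711914, 81.15890502929688), 2.035823106765747), array([372.3, 383.9,  17.3]))
b1 (88, ((525.2783203125, 260.6264953613281), (26.510770797729492, 17.85974884033203), 8.872300148010254), array([523.7, 259.2,  44.2]))
b2 (89, ((544.2218627929688, 171.37124633789062), (18.25955581665039, 26.21649932861328), 16.71268081665039), array([542.6, 170.8,  44.1]))
b3 (91, ((432.4696044921875, 292.7649230957031), (17.020050048828125, 26.035337448120117), 70.9559555053711), array([431.9, 291.8,  43.8]))
```

View pics/crop0.png

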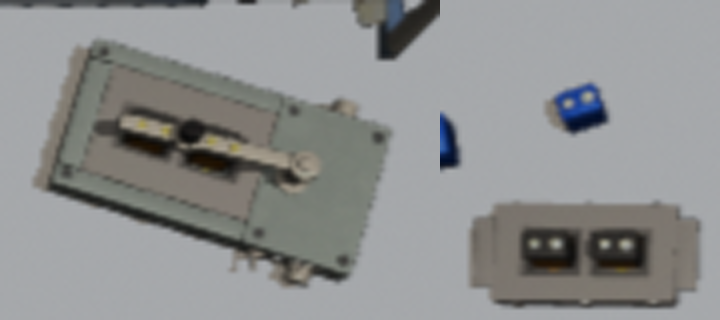

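```bash
python3 - <<'E'
from vis import *
from scipy.optimize import minimize
def comp(m,uv):
    n,l=cv2.connectedComponents(m.astype(np.uint8),connectivity=4); 
    ids=np.bincount(l[m]);return l==ids.argmax()
for cam in("top","scene"):
    c=dict(np.load(cam+"0.npz"));P=world(c)
    def reg(cx,cy,r,z0,z1): return (np.hypot(P[...,0]-cx,P[...,1]-cy)<r)&(P[...,2]>z0)&(P[...,2]<z1)
    m=reg(500,-205,120,30,37);m=comp(m,0);print(cam,"preamp",rect(P,m))
    m=reg(452,170,90,24,31);m=comp(m,0);print("insert",rect(P,m))
    for n,a in dict(knob=(505,-185,60,86,95),batt_i=(453,169,50,50,58),jar=(385,-18,40,38,45),post=(490,-240,30,58,66),b1=(524,260,25,42,50),b2=(543,171,25,42,50),b3=(432,292,25,42,50)).items():
        m=reg(*a)
        if m.sum()>2: print(n,rect(P,m))
    # silhouette method: where does a straight line of box edges fall; arm direction by PCA
    m=reg(505,-195,90,67,75);p=P[m][:,:2];q=p-p.mean(0);u=np.linalg.svd(q,full_matrices=0)[2][0];print("arm",p.mean(0),np.degrees(np.arctan2(u[1],u[0])))
E
```

```text
top preamp (2170, ((504.08612060546875, -197.3478240966797), (190.09762573242188, 98.09361267089844), 71.19351196289062), array([ 499.2, -202. ,   33.4]))
insert (820, ((453.37945556640625, 169.4403533935547), (135.78271484375, 61.56438064575195), 88.26010131835938), array([451.8, 168.2,  27.4]))
knob (26, ((508.3809509277344, -170.25314331054688), (12.292006492614746, 11.336640357971191), 89.0274887084961), array([ 509.1, -171.1,   89.8]))
batt_i (139, ((454.5186767578125, 169.2101287841797), (65.31889343261719, 17.547988891601562), 88.2414779663086), array([453.4, 177.5,  53.2]))
jar (320, ((384.55340576171875, -19.015178680419922), (50.572547912597656, 50.80978012084961), 87.65325164794922), array([385.2, -19.1,  41.7]))
b1 (65, ((525.7360229492188, 260.2877197265625), (25.655838012695312, 16.801511764526367), 3.027963638305664), array([525.8, 260.7,  44.8]))
b2 (62, ((544.1100463867188, 171.9509735107422), (17.084733963012695, 25.512004852294922), 14.606833457946777), array([543.4, 172.1,  45.2]))
b3 (65, ((432.4893493652344, 292.84710693359375), (17.103506088256836, 24.573663711
[... 750 characters left out ...]
(50.60683822631836, 51.0625), 39.54927062988281), array([382.1, -15.1,  40.5]))
post (10, ((487.2613830566406, -224.49913024902344), (12.436141014099121, 28.18300437927246), 0.638133704662323), array([ 487.5, -230.5,   63.6]))
b1 (45, ((524.419189453125, 263.2608337402344), (23.90741729736328, 17.971172332763672), 12.343510627746582), array([523.6, 264.7,  43.7]))
b2 (35, ((542.1438598632812, 173.50352478027344), (15.231510162353516, 25.836652755737305), 17.413467407226562), array([541. , 173.3,  43.9]))
b3 (54, ((431.2495422363281, 296.35723876953125), (15.97315502166748, 26.8455753326416), 74.35210418701172), array([428.1, 297.3,  44.2]))
arm [ 500.81093857 -187.41119002] 73.97519037086823
```

```bash
python3 - <<'E'
from vis import *
from scipy.optimize import minimize
for cam in("top","scene"):
    c=dict(np.load(cam+"0.npz"));P=world(c)
    for n,(x,y,yaw,lx,ly,h) in dict(preamp=(503,-196,-18.5,96,190,34),insert=(453,170,-2,60,112,28)).items():
        b=-0.6 if cam=="top" else -1.6
        Q=world(c,h+b)
        near=np.hypot(Q[...,0]-x,Q[...,1]-y)<(125 if n=="preamp" else 58 if 0 else 68)
        m=(P[...,2]>h+b-2.5)[near];q=Q[near][:,:2]
        def cost(p):
            a=np.radians(p[2]);d=q-p[:2];X=d@[np.cos(a),np.sin(a)];Y=d@[-np.sin(a),np.cos(a)]
            s=np.maximum(np.abs(X)-lx/2,np.abs(Y)-ly/2)
            ins=1/(1+np.exp(s/1.))
            w=(np.abs(Y)<ly/2-3) | (n=="preamp")   # ignore the insert's lips
            return (w*(ins-m)**2).sum()/10 + ((p[1]-y)**2*1e-3 if n!="preamp" else 0)
        r=minimize(cost,[x,y,yaw],method="Nelder-Mead");print(cam,n,r.x.round(2),r.fun.round(2))
E
```

```text
top preamp [ 504.27 -197.28  -18.85] 92.19
top insert [453.28 166.87  -1.93] 19.93
scene preamp [ 501.76 -193.24  -18.73] 28.28
scene insert [452.29 175.96  -0.99] 9.11
```

```bash
cat > h.py <<'E'
from workcell import *
from vis import *
PRE=np.array([502.9,-196.0]);PY=np.radians(-18.8)
INS=np.array([453.2,170.7]);IY=np.radians(-2.0)
def rot2(a):return np.array([[np.cos(a),-np.sin(a)],[np.sin(a),np.cos(a)]])
def R(a):c,s=np.cos(a),np.sin(a);return np.array([[-s,c,0],[c,s,0],[0,0,-1.]])   # tool y at world angle a
def pre(x,y):return PRE+rot2(PY)@[x,y]
def ins(x,y):return INS+rot2(IY)@[x,y]
def p3(xy,z):return [float(xy[0]),float(xy[1]),float(z)]
def knobpt(phi,r=71):return pre(-r*np.sin(phi),-44+r*np.cos(phi))
def T(msg=""):s=read_state();print(msg,"t",round(s["time"],1),"tcp",np.round(s["eef_pos"],1),"gap",round(s["finger_gap"],1),"F",np.round(s["ft_force"],1),flush=True);return s
def snap(name,*cams):
    out=[]
    for n in cams or("top",):
        c=camera(n);np.savez(f"{name}_{n}.npz",**c);cv2.imwrite(f"pics/{name}_{n}.png",c["image"]);out.append(c)
    return out
E
python3 - <<'E'
from h import *
clamp()
best=None
for k in(0,np.pi):
    J=[inverse_kinematics(p3(knobpt(f),z),R(PY+f+k)) for f,z in((-.6,150),(-.6,76),(.3,76),(1.25,76),(1.25,150))]
    print(k,[None if j is None else (np.round(j[0],2),np.round(j[6],2)) for j in J])
T()
E
```

```text
0 [(np.float64(-0.21), np.float64(-0.21)), (np.float64(-0.09), np.float64(-0.23)), (np.float64(-0.02), np.float64(0.51)), (np.float64(0.12), np.float64(1.47)), (np.float64(-0.06), np.float64(1.54))]
3.141592653589793 [(np.float64(0.18), np.float64(2.51)), (np.float64(0.29), np.float64(2.4)), (np.float64(-0.52), np.float64(-1.84)), (np.float64(-0.26), np.float64(-1.07)), (np.float64(-0.41), np.float64(-1.14))]
 t 0.9 tcp [265.  566.  231.3] gap 0.2 F [ 0.6  0.1 -0.3]
```

```bash
python3 - <<'E'
from h import *
movep(p3(knobpt(-.6),230),R(PY-.6));T()
movel(p3(knobpt(-.6),77),max_speed=150,guard=10);T("down")
for f in np.arange(-.35,1.26,.2):
    g=movel(p3(knobpt(f),77),R(PY+f+.15),max_speed=80,guard=20);s=T(f"{f:.2f} {g}")
    if g:break
snap("swing","top","scene")
E
```

```text
t 3.7 tcp [ 545.9 -194.3  229.9] gap -0.1 F [0.5 0.4 0.2]
down t 4.9 tcp [ 546.  -195.3   77.8] gap -0.2 F [ 1.7 -0.5 -0.4]
-0.35 False t 5.4 tcp [ 533.7 -182.5   77.6] gap -0.2 F [ 0.  -0.   1.5]
-0.15 False t 5.8 tcp [ 521.8 -174.9   77.2] gap 0.2 F [ 0.1 -0.9 -1.2]
0.05 False t 6.1 tcp [ 508.7 -169.7   77.1] gap -0.1 F [ 0.2 -0.3 -0.3]
0.25 False t 6.5 tcp [ 494.8 -167.2   77.1] gap -0.1 F [ 0.5 -1.4  0.5]
0.45 False t 6.8 tcp [ 480.7 -167.4   77.1] gap -0.2 F [ 0.4 -1.   0.5]
0.65 False t 7.2 tcp [ 466.9 -170.4   77. ] gap -0.2 F [0.2 0.9 0.6]
0.85 False t 7.5 tcp [ 453.9 -176.1   77. ] gap 0.0 F [-0.3  0.7 -0.9]
1.05 False t 7.9 tcp [ 442.4 -184.2   77. ] gap 0.2 F [-0.1 -0.1  1. ]
1.25 False t 8.2 tcp [ 432.7 -194.5   77. ] gap 0.1 F [0.3 1.2 0.4]
```

```bash
python3 - <<'E'
from h import *
movel(p3(knobpt(1.2),200),max_speed=300);open_gripper()
movep(p3([430,0],250),R(PY));T()
cs=snap("sw2","top","scene")
for c in cs:
    P=world(c);m=(np.hypot(P[...,0]-430,P[...,1]+240)<90)&(P[...,2]>66)&(P[...,2]<80)
    k=(np.hypot(P[...,0]-430,P[...,1]+240)<90)&(P[...,2]>84)&(P[...,2]<96)
    for n,mm in(("arm",m),("knob",k)):
        if mm.sum()>2:print(n,rect(P,mm))
t=cs[0]["image"][140:230,365:475];s=cs[1]["image"][150:260,230:420]
cv2.imwrite("pics/sw2.png",np.hstack([cv2.resize(t,(440,360)),cv2.resize(s,(360,360))]))
E
```

```text
t 11.3 tcp [ 4.3e+02 -3.0e-01  2.5e+02] gap 85.4 F [-0.  -0.3 -0.1]
arm (216, ((445.32122802734375, -221.39703369140625), (117.79080200195312, 52.43584060668945), 1.1761054992675781), array([ 449.2, -222.8,   70.9]))
knob (32, ((423.46136474609375, -213.8429718017578), (12.219161033630371, 14.406277656555176), 24.74312400817871), array([ 423. , -213.3,   90.9]))
arm (90, ((441.39892578125, -217.80606079101562), (14.223331451416016, 121.9769287109375), 69.06501007080078), array([ 435. , -214.2,   69.7]))
knob (14, ((422.3070068359375, -209.93841552734375), (13.22472858428955, 10.979620933532715), 86.65321350097656), array([ 421.4, -209.7,   88.1]))
```

View pics/sw2.png

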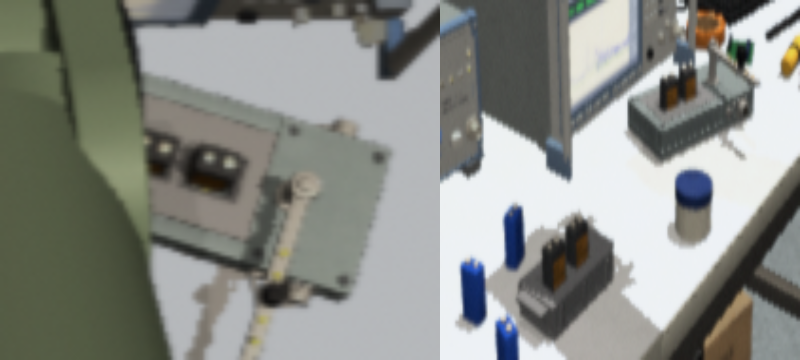

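The contact arm now stands at about 1.54 rad (knob at (272,295)/4 in the crop), clear of both wells. I'll pull spent_1, park it, and use it to calibrate the cameras against the robot.

```bash
cat >> h.py <<'E'
def pick(xy,a,z,hi=130):
    """z: TCP height of grasp"""
    movep(p3(xy,hi),R(a));
    g=movel(p3(xy,z),max_speed=120,guard=12);s=T(f"down {g}")
    if g:raise SystemExit("touched something on the way down")
    clamp();s=T("clamped");movel(p3(xy,hi),max_speed=150);T("lifted")
def place(xy,a,z,hi=130,guard=8,slow=40):
    movep(p3(xy,hi),R(a));movel(p3(xy,z+26),max_speed=200)
    g=movel(p3(xy,z-1.5),max_speed=slow,guard=guard);return g,T(f"placed {g}")
E
python3 - <<'E'
from h import *
pick(pre(0,6),PY,38)
place([500,20],0,24)
open_gripper();movel(p3([500,20],150),max_speed=250)
movep(p3([430,330],250),R(0));T()
for c in snap("park","top","scene"):
    P=world(c);m=(np.hypot(P[...,0]-500,P[...,1]-20)<40)&(P[...,2]>40)&(P[...,2]<52);print("parked",rect(P,m))
    m=(np.hypot(P[...,0]-500,P[...,1]-20)<40)&(P[...,2]>10)&(P[...,2]<52);print("all",rect(P,m))
E
```

```text
down False t 13.3 tcp [ 505.3 -190.3   38.7] gap 85.6 F [-0.1  0.4  0.7]
clamped t 13.9 tcp [ 505.1 -190.4   38.1] gap 16.2 F [ 1.1 -1.1  0.7]
lifted t 14.7 tcp [ 504.4 -190.   129.2] gap 15.9 F [ 0.4  0.6 -0.5]
placed True t 16.7 tcp [500.1  20.1  23.9] gap 16.5 F [2.2 0.3 3. ]
 t 19.3 tcp [430.6 328.6 249.4] gap 85.5 F [ 0.3 -0.6 -0. ]
parked (78, ((499.04736328125, 20.34650421142578), (17.46546745300293, 24.783933639526367), 0.6460734605789185), array([497.9,  20.3,  45. ]))
all (99, ((498.7787780761719, 20.333904266357422), (18.166589736938477, 24.66439437866211), 0.17944195866584778), array([495.5,  20.4,  44.3]))
parked (35, ((498.7217102050781, 23.71905517578125), (19.17028045654297, 25.313129425048828), 5.477468013763428), array([495.4,  26.7,  43.3]))
all (147, ((497.7648620605469, 23.37407684326172), (29.906579971313477, 20.623079299926758), 89.14276885986328), array([492.1,  30.5,  29.2]))
```

```bash
python3 - <<'E'
from h import *
movep(p3([500,20],110),R(np.pi/2));movel(p3([500,20],26),guard=12);clamp();T("centred")
open_gripper();movel(p3([500,20],130),max_speed=250)
movep(p3([430,330],250),R(0));T()
for c in snap("cal","top","scene"):
    P=world(c);bz=-.6 if c["cam_to_world"][0,3]>0 else -1.6
    def look(n,x,y,r,z):
        m=(np.hypot(P[...,0]-x,P[...,1]-y)<r)&(P[...,2]>z+bz-3)&(P[...,2]<z+bz+4)
        if m.sum()>4:k,q,md=rect(P,m);print(n,k,np.round(q[0],1),np.round(q[1],1),round(q[2],1),md)
    look("parked",500,20,25,46)
    for n,xy,z in(("f1",ins(0,-21),54),("f2",ins(0,21),54),("s2",pre(0,48),60)):look(n,*xy,20,z)
E
```

```text
centred t 22.5 tcp [500.3  20.   26.5] gap 25.4 F [-1.6 -0.2 11. ]
 t 25.5 tcp [430.2 329.4 249.6] gap 85.4 F [ 0.3 -0.1 -0.3]
parked 56 [499.   20.3] [24.3 17.3] 88.8 [497.9  21.6  45.4]
f1 61 [453.  148.7] [24.4 15.3] 89.5 [452.7 148.8  53.7]
f2 61 [454.9 189.6] [24.7 17.5] 89.2 [453.8 191.8  53.1]
s2 64 [ 518.1 -152.4] [25.6 16.7] 72.4 [ 518.5 -152.6   59.6]
parked 30 [496.7  23.8] [24.6 16.3] 86.8 [495.6  24.4  43.6]
f1 44 [452. 150.] [30.1 15.9] 86.1 [451.  153.9  51.6]
f2 45 [454.2 192.3] [18.2 26.9] 1.1 [452.2 194.3  51.5]
s2 23 [ 516.4 -148.9] [24.9 13.5] 54.8 [ 515.8 -147.3   57.8]
```

```bash
sed -i 's/^PRE=.*;/PRE=np.array([504.9,-197.7]);/;s/^INS=.*;/INS=np.array([454.7,169.0]);/;s/hi=130/hi=140/g' h.py
cat >> h.py <<'E'
def seat(xy,a,z):
    g,s=place(xy,a,z)
    dz=s["eef_pos"][2]-z
    if dz>2.5:raise SystemExit(f"hung up {dz:.1f} mm high, still held")
    open_gripper();movel(p3(xy,140),max_speed=250)
E
python3 - <<'E'
from h import *
pick(ins(0,-21),IY,32)
seat(pre(0,6),PY,38)
T("end");snap("m1","scene")
E
```

```text
down False t 27.5 tcp [454.3 148.2  32.5] gap 85.4 F [0.3 0.5 0.3]
clamped t 28.2 tcp [454.  148.   32.2] gap 16.5 F [-1.3  1.   7.2]
lifted t 29.0 tcp [453.6 148.  139.4] gap 16.4 F [-0.8 -0.1 -0.4]
placed True t 31.5 tcp [ 507.  -192.    38.1] gap 16.4 F [0.4 0.2 6.2]
end t 32.7 tcp [ 507.  -191.8  140.4] gap 85.4 F [-0.1  0.2 -0.6]
```

```bash
python3 - <<'E'
from h import *
pick(pre(0,48),PY,38);seat(ins(0,-21),IY,32)
pick(ins(0,21),IY,32);seat(pre(0,48),PY,38)
pick([500,20],0,24);seat(ins(0,21),IY,32)
movep(p3([430,0],260),R(0));T("end")
cs=snap("m2","top","scene")
cv2.imwrite("pics/m2.png",np.hstack([cv2.resize(cs[0]["image"][140:230,365:475],(440,360)),cv2.resize(cs[1]["image"][150:260,230:420],(360,360))]))
for c in cs:
    P=world(c);bz=-.6 if c["cam_to_world"][0,3]>0 else -1.6
    for n,xy,z in(("p1",pre(0,6),60),("p2",pre(0,48),60),("i1",ins(0,-21),54),("i2",ins(0,21),54)):
        m=(np.hypot(P[...,0]-xy[0],P[...,1]-xy[1])<18)&(P[...,2]>z+bz-12)
        if m.sum()>4:print(n,m.sum(),np.median(P[m],0).round(1),np.percentile(P[m][:,2],90).round(1),xy.round(1))
E
```

```text
down False t 34.1 tcp [ 520.7 -152.5   38.6] gap 85.3 F [-0.6 -0.1 -0.2]
clamped t 34.7 tcp [ 520.5 -152.2   38.2] gap 16.3 F [-1.1  1.5  4.9]
lifted t 35.5 tcp [ 520.  -152.   139.3] gap 16.1 F [-0.  -0.4  0.2]
placed True t 37.9 tcp [453.8 148.1  32.1] gap 16.0 F [-3.   0.3 12.8]
down False t 40.5 tcp [455.7 190.   32.5] gap 85.0 F [ 0.2 -0.   0.6]
clamped t 41.1 tcp [455.4 190.   32.2] gap 16.3 F [-1.8 -0.3  6.7]
lifted t 42.0 tcp [455.1 189.9 139.4] gap 16.1 F [-0.3 -0.1 -0.5]
placed True t 44.5 tcp [ 520.5 -152.3   38.1] gap 16.1 F [ 2.7 -1.2  3.9]
down True t 46.7 tcp [499.8  19.1 130.4] gap 85.5 F [-1.1 -0.6 -0.9]touched something on the way down
```

The guard trip at z = 130 in free air is most likely a motion transient left over from the move before, so I'll retry after a short pause.

```bash
python3 - <<'E'
from h import *
movep(p3([500,20],140),R(0));wait(.3);T()
pick([500,20],0,24);seat(ins(0,21),IY,32)
movep(p3([430,0],260),R(0));T("end")
cs=snap("m2","top","scene")
cv2.imwrite("pics/m2.png",np.hstack([cv2.resize(cs[0]["image"][140:230,365:475],(440,360)),cv2.resize(cs[1]["image"][150:260,230:420],(360,360))]))
for c in cs:
    P=world(c);bz=-.6 if c["cam_to_world"][0,3]>0 else -1.6
    for n,xy,z in(("p1",pre(0,6),60),("p2",pre(0,48),60),("i1",ins(0,-21),54),("i2",ins(0,21),54)):
        m=(np.hypot(P[...,0]-xy[0],P[...,1]-xy[1])<18)&(P[...,2]>z+bz-12)
        if m.sum()>4:print(n,m.sum(),np.median(P[m],0).round(1),np.percentile(P[m][:,2],90).round(1),xy.round(1))
E
```

```text
t 47.3 tcp [500.   20.  139.9] gap 85.4 F [ 0.4  0.1 -0.9]
down False t 48.6 tcp [500.1  20.   24.5] gap 85.5 F [-1.9 -0.6 -0.6]
clamped t 49.3 tcp [500.1  20.   24.3] gap 15.9 F [-0.7  1.   8.2]
lifted t 50.2 tcp [499.6  20.1 139.4] gap 16.2 F [-0.4  0.  -0.9]
placed True t 52.1 tcp [455.3 190.   31.9] gap 16.1 F [-1.  -0.1  5.6]
end t 54.3 tcp [430.1   1.2 259.2] gap 85.6 F [-0.4  0.5  0. ]
p1 93 [ 505.1 -190.6   58.5] 61.9 [ 506.8 -192. ]
p2 74 [ 518.3 -152.9   59.2] 63.6 [ 520.4 -152.3]
i1 86 [451.9 146.4  52.3] 56.3 [454. 148.]
i2 86 [453.3 189.9  52.2] 55.6 [455.4 190. ]
p1 48 [ 502.4 -183.7   55.4] 59.1 [ 506.8 -192. ]
p2 53 [ 515.1 -143.4   53.6] 58.6 [ 520.4 -152.3]
i1 84 [447.1 153.4  49.3] 53.3 [454. 148.]
i2 92 [449.2 196.5  49.7] 53.6 [455.4 190. ]
```

View pics/m2.png

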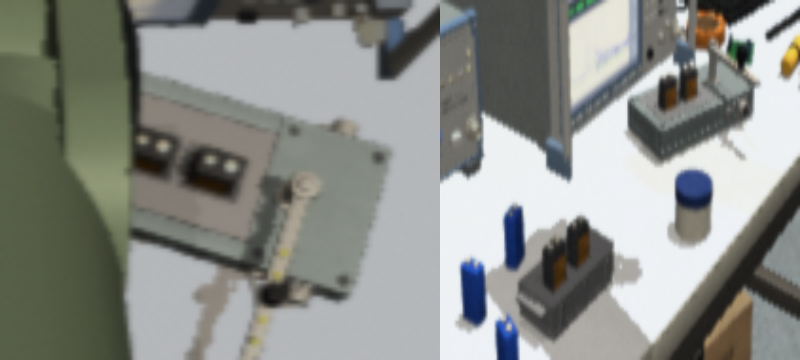

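The crop shows two black batteries down in the wells, near (150,150) and (215,165), and two in the insert; the depths and the final TCP heights agree. Next I'll swing the arm home from the far side.

```bash
python3 - <<'E'
from h import *
clamp()
a=lambda f:R(PY+f-.15+np.pi)
movep(p3(knobpt(2.2),200),a(2.2));wait(.2);T()
g=movel(p3(knobpt(2.2),77),guard=12);T(f"down {g}")
if g:raise SystemExit
for f in list(np.arange(2.0,.45,-.2))+[.36]:
    g=movel(p3(knobpt(f),77),a(f),max_speed=80,guard=20)
    if g:T(f"hit {f}");raise SystemExit
wait(.2);T()
g=movel(p3(knobpt(.28),77),a(.28),max_speed=20,guard=5);s=T(f"end {g}")
f=.5;movel(p3(knobpt(f),77),a(f));movel(p3(knobpt(f),200),max_speed=250)
movep(p3([430,50],260),R(np.pi));T()
cs=snap("fin","top","scene")
c=cs[0];P=world(c);k=(np.hypot(P[...,0]-505,P[...,1]+170)<60)&(P[...,2]>84)&(P[...,2]<96)
print("knob",rect(P,k),"home",knobpt(0))
cv2.imwrite("pics/fin.png",np.hstack([cv2.resize(cs[0]["image"][140:230,365:475],(440,360)),cv2.resize(cs[1]["image"][150:260,230:420],(360,360))]))
E
```

```text
t 56.4 tcp [ 423.6 -259.2  200.3] gap -0.2 F [ 0.3  0.3 -0.7]
down False t 57.4 tcp [ 423.2 -260.7   77.6] gap -0.0 F [-0.   0.1  1. ]
 t 60.8 tcp [ 488.  -168.5   77.1] gap 0.1 F [-0.1  0.   0.2]
end False t 61.2 tcp [ 493.9 -168.5   77. ] gap 0.4 F [-0.1 -1.   0.8]
 t 66.0 tcp [430.   49.9 259.9] gap -0.2 F [ 0.4  0.5 -0.6]
knob (29, ((512.3575439453125, -171.31094360351562), (11.841448783874512, 12.24113655090332), 40.63605499267578), array([ 511.9, -171.2,   90.7])) home [ 513.60117377 -172.14046998]
```

View pics/fin.png

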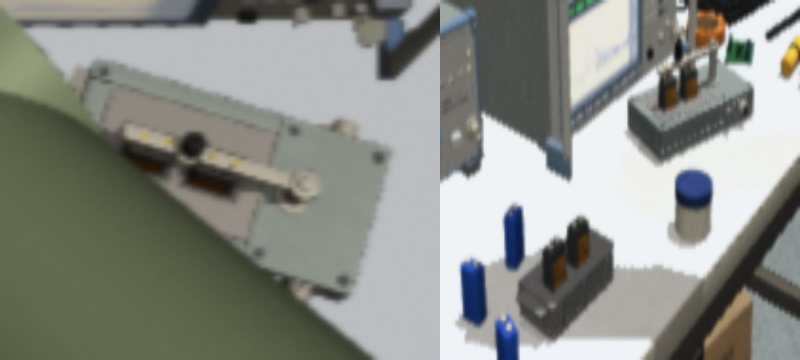

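The knob's calibrated position is (513.4, −171.6), against a home of (513.6, −172.1), so the arm is home over both fresh batteries. All four stand seated and the robot is clear.

```bash
python3 -c "
from workcell import *
print(finish_job())"
```

```text
the job is handed in; nothing more can be done
None
```

I've handed the job in, with the pairs swapped, all four batteries fully down, the contact arm home (within about 0.06 rad), and the jar and tape untouched, after about 66 s of the 136 s; no verdict came back.

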